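# Put the inspection light on charge, battery end down

### The job

Put the pocket inspection light on charge. Lift it by the flat black grip on its swinging bail, so that the heavy battery end (which looks just like the other end) swings down, then lower the light gently into the round charging cup until it stands upright on the cup's floor, battery end down, and let go of it there, never dropping it. Leave the small eye loupe on the table where it stands.

Things in the scene. Friction and masses are not known exactly. Their poses are not given: they have to be found in the camera images.
- light_grip (a point): Centre of the black grip block atop the light's bail: 10 mm thick (along x, the lying barrel), 26 wide (y), 24 high (z). The bail is a narrow wire U, pivoted at the barrel's centre 84 mm from here; slight friction keeps it up, leaning up to 0.2 rad along the barrel. Lifted by it, the barrel swings between its arms and in 1 s hangs upright within 5 deg, heavy end down, centre 84 mm below.
- light: Inspection light: square aluminium barrel 100 mm long, 24 x 24 mm, like black caps on both ends, lying on its side, about 0.3 kg. Origin: the barrel's centre (12 mm above the table as it lies). x axis: along the barrel from the heavy battery end (-50 mm) to the light end (+50 mm); y along the bail's pivot. The ends look the same; only weight tells them apart.
- cup_floor (a point): Centre of the inner floor of the fixed charging cup, 10 mm above the table. Grey round cup, open at the top, 50 mm wide inside, 58 outside, rim 36 mm above this point, on a grey round plate 76 mm wide, 8 mm thick. With the light standing in it, the barrel's centre is 50 mm above this point and the raised bail's grip 134 mm above it. z up.
- eye_loupe: A small black eye loupe with a pale ring round its top, 33 mm wide and 31 mm high, loose, standing between the light and the cup. Origin: centre of its underside. To be left alone.
There are look-alikes about, which are no part of the job. What is shaped like the light but purple is not meant.

How it is judged:
On the way:
1. the light hangs clear of the table, heavy battery end down (barrel within 20 degrees of upright, its centre at least 90 mm above the table) (angle between light's own x axis and vertical below 0.35 rad and height (world z) of light above 0.09 m), for 0.2 s.
At the end, for the whole second after the job is handed in: The light stands at rest and released on the floor of the charging cup, battery end down: barrel upright within 10 degrees, its centre within 15 mm of the cup's axis and 46 to 54 mm above the cup's floor; the eye loupe is within 20 mm of where it stood (horizontal distance between light and cup_floor below 0.015 m and z of light in the frame of cup_floor between 0.046 and 0.054 m and angle between light's own x axis and vertical below 0.18 rad and linear speed of light below 0.02 m/s and distance of eye_loupe from where it was at the start of the episode below 0.02 m); the robot touches nothing.
It fails at once if the light is let go while its centre is more than 80 mm above the table (its lower end more than 20 mm above the cup's floor) (height (world z) of light above 0.08 m and contact force between the fingers and light below 0.1 N).
It fails at once if the eye loupe is knocked over or pushed 20 mm or more (distance of eye_loupe from where it was at the start of the episode above 0.02 m or angle between eye_loupe's own z axis and vertical above 0.6 rad).
It also fails if it takes over 42 s, if anything falls off the work surface, if the arm or the gripper's body presses on something with over 40 N, if the wrist force passes 120 N, or if a joint passes its speed limit or range.

### The arm

A 7-joint arm with a two-finger parallel gripper is mounted at the origin on the work surface; the furniture and walls round the work are solid. World frame = base frame: x ahead of the robot, y to its left, z up, the work surface at z = 0. Lengths are in m, angles in rad, forces in N, time in s.
With the tool pointing down it reaches from about 0.425 to 1.025 m from the base axis. Payload 9.4 kg.
Tool frame: the origin (TCP) lies midway between the tips of the shut fingers; the grasp point (between the pads) lies 19 mm behind it; z points along the fingers, y is the line along which they close (so a half turn about z gives the same grasp; the last joint's range is limited). The gripper opens to 93 mm and grips with 3 to 60 N. Pads are 15 mm wide; open, the fingers measure 128 mm over their backs; the gripper's body (75 mm by 188 mm) begins 65 mm behind the grasp point.
Start: joints at [-1.303, 0.599, -0.003, 1.599, 0.002, 0.943, -0.08], TCP at [0.245, 0.682, 0.219] pointing down, gripper open.
Joint ranges: [-2.57, 2.57], [-0.35, 1.97], [-1.29, 1.29], [0.11, 2.56], [-1.05, 4.19], [0.11, 1.86], [-2.63, 2.63]. Speed limits (rad/s): [2.22, 2.22, 3.01, 3.01, 3.14, 3.14, 3.14].

### API

Orientations are given as a 3x3 rotation matrix whose columns are the frame's x, y, z axes.
In Python, from plant import readout, capture, get_calibration, manip gives the robot as it stands.
- The arm moves only by the tool drive_tool, never from a script. Its argument "plan" is a list of rows, each an object with "twist": the turn, a rotation vector about the world's x, y, z in degrees, a list of three; "travel": the shift along the world's x, y, z in mm, a list of three; "fingers": the opening, from 0 (shut) to 1 (fully open). In form: [{"twist": [ax, ay, az], "travel": [dx, dy, dz], "fingers": fingers}, ...]. A call has 1 to 5 rows; each row is the pose to reach, as a shift and turn from the pose commanded when the call began; what a row does not reach only later rows make up. A row lasts 1/12 s, in which the tool goes at most 41.7 mm and 7.16 degrees, less where a joint would pass 70% of its speed; a pose out of reach is approached as far as the arm can. A call with a gripper value outside its range is refused whole. The fingers move at their own pace and stop on an object; "force" is the grip in N (left out, the last holds). Time passes only in rows, so rows that repeat a pose let the fingers close. It gives the time, the measured TCP pose, the force, the opening and the grip force at its end, in the units of the state.
- readout.state(): the state, without advancing time (a new reading comes with each control period).
- capture(name): name is "scene" or "top" or "wrist"; returns the picture (384x512x3 uint8, red, green, blue); there is no depth.
- get_calibration(name): a dict with "vertical_fov" (degrees; the focal length in pixels is half the picture's height over the tangent of half this angle, whatever the lens; pixels are square), "cx", "cy" (the principal point, pixels), "eye" and "orientation" of the camera in the world. Camera axes: x right, y down, z forward; pixel columns grow to the right and rows downward; lengths in m; the calibration is good to about 2 mm. The wrist camera is an equidistant fisheye: a pixel r from the principal point sees the ray r / f radians off the axis. A picture is of the moment at which its call begins: read the wrist's pose just before it. get_calibration takes no time and is no camera call; for the wrist camera it gives the pose at the moment of the call.
- manip.finish_job(): hands the job in; it is judged then, once.
The state is a dict: "t": time; "qpos": joint angles; "qvel": joint speeds; "tau": joint torques, N m; "tcp_pos": TCP position; "orientation": TCP orientation; "force": force on the tool from outside, world axes, zero at the start; "ft_torque": the same for the moment, N m; "gripper_width": finger opening in m; "gripper_force": force on a finger pad.
Only numpy, scipy, OpenCV 4.12 (cv2) and the standard library are available. Lean on these libraries where they do the work, as an engineer would, in place of code of your own. Each camera call takes 0.05 s, during which the arm holds its last target. There are 200 camera calls.

## Working session

There is one attempt and no reset: what is moved stays moved. The work goes in short steps, Python scripts to look and compute and a tool call to move; the robot and the scene stay as the last step left them, time stands still between calls to the robot, and variables do not carry over. Pictures are saved under pics/ and viewed, at most 10 in all, crops included, and the job is handed in when it is done.

Besides the shell and the picture viewer there is one more tool, called after "Call:" by a JSON object that holds its "fn" and its "kwargs". drive_tool: Moves the arm, as the interface text tells. Its arguments: {"type":"object","properties":{"plan":{"type":"array","items":{"type":"object","properties":{"twist":{"type":"array","items":{"type":"number"}},"travel":{"type":"array","items":{"type":"number"}},"fingers":{"type":"number"}}}},"force":{"type":"number"}},"required":["plan"]}

```bash
mkdir -p pics
cat > h.py <<'E'
import numpy as np, cv2
from plant import readout, capture, get_calibration, manip
def f(c): return 192/np.tan(np.radians(c["vertical_fov"])/2)
def ray(c,u,v):
    x,y=u-c["cx"],v-c["cy"]
    return np.array(c["eye"]), np.array(c["orientation"])@(np.array([x,y,f(c)])/np.linalg.norm([x,y,f(c)]))
def plane(c,u,v,z):
    e,d=ray(c,u,v); return e+d*(z-e[2])/d[2]
def proj(c,p):
    q=np.array(c["orientation"]).T@(np.array(p)-np.array(c["eye"])); return f(c)*q[0]/q[2]+c["cx"], f(c)*q[1]/q[2]+c["cy"]
def two(c1,p1,c2,p2):
    a,d=ray(c1,*p1); b,e=ray(c2,*p2)
    s=np.linalg.lstsq(np.c_[d,-e],b-a,rcond=None)[0]; P,Q=a+s[0]*d,b+s[1]*e
    return (P+Q)/2,np.linalg.norm(P-Q)
E
python3 - <<'E'
from h import *
for n in("scene","top"):
    i=capture(n); cv2.imwrite(f"pics/{n}0.png",cv2.resize(i[:,:,::-1],(800,600),interpolation=cv2.INTER_CUBIC)); np.save(n+"0.npy",i)
    c=get_calibration(n); print(n,c)
s=readout.state(); print(s["t"],s["tcp_pos"],s["orientation"],s["force"],s["gripper_width"])
E
```

```text
scene {'vertical_fov': 56.98559424579055, 'cx': 258.25454618293907, 'cy': 186.92912318693607, 'eye': array([-0.16078667,  0.66890272,  0.45761106]), 'orientation': array([[-0.77916715, -0.25918086,  0.5707222 ],
       [-0.62665974,  0.30175313, -0.71850026],
       [ 0.01400431, -0.91748043, -0.39753433]])}
top {'vertical_fov': 50.76143962896747, 'cx': 256.6207260502281, 'cy': 189.52365914867323, 'eye': array([ 0.34402899, -0.02350497,  1.25193871]), 'orientation': array([[ 0.01454732, -0.99820169,  0.05815297],
       [-0.99961375, -0.0131413 ,  0.02448771],
       [-0.02367946, -0.05848674, -0.99800731]])}
0.1 [0.2449261  0.68189087 0.21785341] [[-9.41144285e-01  3.38004869e-01 -3.79156294e-04]
 [ 3.38005066e-01  9.41143308e-01 -1.35996926e-03]
 [-1.02835823e-04 -1.40808405e-03 -9.99999003e-01]] [ 0.20290819 -0.92350713  0.40371391] 0.09323344194080604
```

View pics/scene0.png

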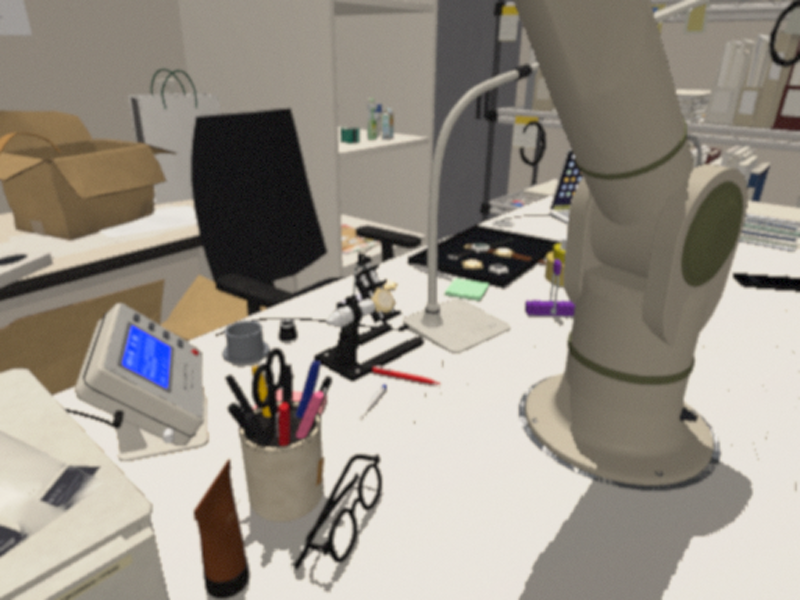

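View pics/top0.png

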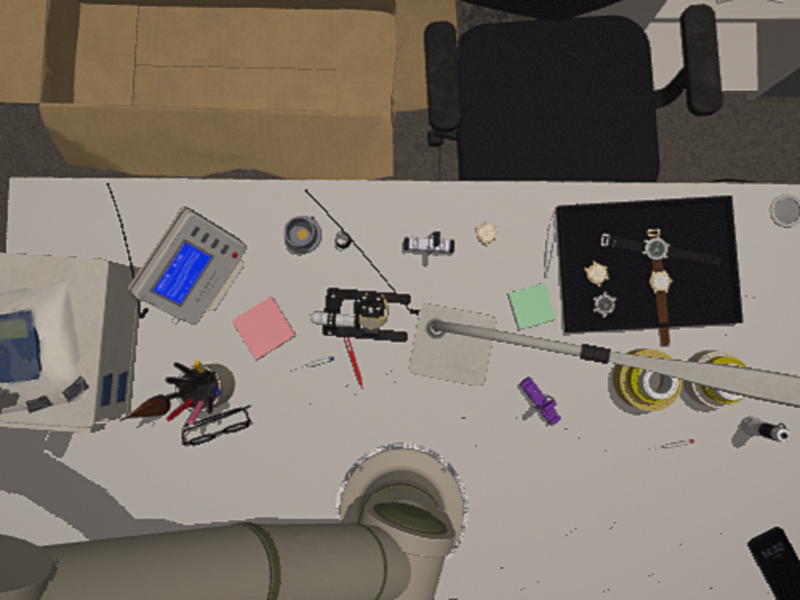

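The top view shows the light at about (428,244) in the 800 px picture, the cup at (302,235) and the loupe at (343,240). The microscope (365,312) and the lamp post (435,327) stand between them and the base. In the scene view the cup is at (243,342) and the loupe at (288,330), and the microscope hides most of the light.

Run:
```python
from h import *
c=get_calibration("top"); d=get_calibration("scene"); k=.64
for n,(u,v),z in [("light",(428,244),.012),("L end",(403,244),.024),("R end",(454,246),.024),("cup rim",(302,235),.046),("loupe",(343,240),.031),("lampbase",(435,327),.02),("tablefar",(400,180),0),("tableL",(10,200),0),("purple",(540,400),.024)]:
    print(n,plane(c,u*k,v*k,z).round(4))
print("lamp joint (elbow end)",two(c,(595*k,353*k),d,(525*k,70*k)))
print("cup2",plane(d,243*k,328*k,.046),"loupe",plane(d,288*k,321*k,.031))
b=two(c,(372*k,295*k),d,(365*k,258*k));print("scope top",b)
i=np.load("top0.npy")[110:240,170:340]; cv2.imwrite("pics/topc.png",cv2.resize(i[:65,:,::-1],(798,306),interpolation=cv2.INTER_CUBIC))
i=np.load("scene0.npy")[140:260,130:330]; cv2.imwrite("pics/scc.png",cv2.resize(i[:,:,::-1],(800,480),interpolation=cv2.INTER_CUBIC))
```

```text
light [ 0.52   -0.0449  0.012 ]
L end [0.5177 0.0041 0.024 ]
R end [ 0.5149 -0.0954  0.024 ]
cup rim [0.5299 0.1988 0.046 ]
loupe [0.5233 0.1211 0.031 ]
lampbase [ 0.3566 -0.0603  0.02  ]
tablefar [0.6502 0.0126 0.    ]
tableL [0.6021 0.8045 0.    ]
purple [ 0.2196 -0.2629  0.024 ]
lamp joint (elbow end) (array([ 0.31900562, -0.2549827 ,  0.4326606 ]), np.float64(0.006826700343055517))
cup2 [0.53544981 0.20763002 0.046     ] loupe [0.52413007 0.12504747 0.031     ]
scope top (array([0.40886167, 0.05354188, 0.15402759]), np.float64(0.0011858879606728343))
```

View pics/topc.png

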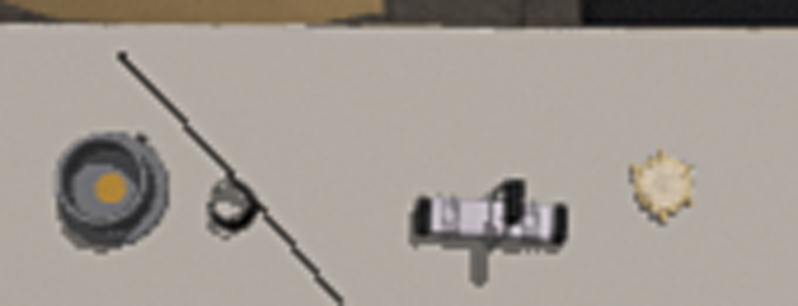

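View pics/scc.png

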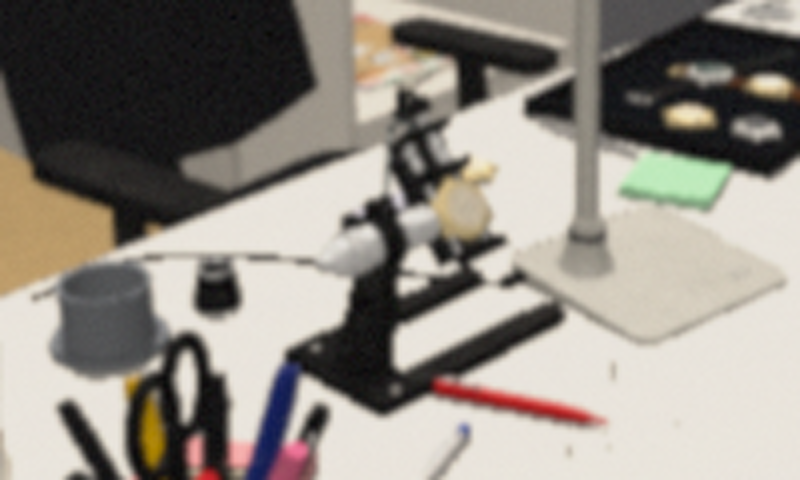

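Run:
```python
from h import *
c=get_calibration("top"); d=get_calibration("scene"); k=.64
i=np.load("top0.npy"); g=cv2.cvtColor(i,cv2.COLOR_RGB2GRAY)
x0,y0,x1,y1=252,142,295,165
m=np.zeros_like(g); m[y0:y1,x0:x1]=(g[y0:y1,x0:x1]<60)*255
n,l,st,ce=cv2.connectedComponentsWithStats(m)
for j in range(1,n):
    if st[j,4]>5: print("dark",st[j],ce[j])
gt=(279.5,150.5)
ends=[ce[j] for j in range(1,n) if st[j,4]>20]
for e in ends: print(plane(c,*e,.024))
# cup and loupe
hsv=cv2.cvtColor(i,cv2.COLOR_RGB2HSV)
m=np.zeros_like(g); m[135:168,178:210]=(g[135:168,178:210]<135)*255
u=np.argwhere(m>0)[:,::-1]; print("cup bbox",u.min(0),u.max(0))
m=((hsv[:,:,0]<25)&(hsv[:,:,0]>8)&(hsv[:,:,1]>130)).astype(np.uint8); m[:135]=0;m[165:]=0;m[:,:180]=0;m[:,210:]=0
u=np.argwhere(m>0)[:,::-1]; print("orange",u.mean(0),len(u),plane(c,*u.mean(0),.010))
print("grip two", two(c,(279.5,149),d,(232.5,164)),two(c,(279.5,151),d,(233,168)))
for su,sv in [(433,250),(435,200),(440,150),(455,110),(480,88),(525,70)]:
    b=min((two(c,((435+160*t)*k,(327+26*t)*k),d,(su*k,sv*k)) for t in np.linspace(0,1,60)),key=lambda r:r[1]); print("pole",b[0].round(3),b[1].round(4))
print("rim from scene", [plane(d,130+q/4,140+277/4,.046).round(4) for q in (60,107,153)])
cv2.imwrite("pics/topc2.png",cv2.resize(i[135:170,175:300,::-1],(800,224),interpolation=cv2.INTER_NEAREST))
```

```text
dark [277 149   4   9  27] [278.81481481 152.44444444]
dark [258 152   4   8  22] [259.45454545 155.81818182]
dark [288 154   3   8  19] [288.84210526 157.47368421]
[ 0.52984414 -0.05948969  0.024     ]
[ 0.51881753 -0.00053275  0.024     ]
cup bbox [182 135] [209 163]
orange [193.11111111 149.51851852] 27 [0.53819296 0.20597848 0.01      ]
grip two (array([ 0.52515337, -0.06197312,  0.0987523 ]), np.float64(0.008717039189310827)) (array([ 0.52195458, -0.0618079 ,  0.08670916]), np.float64(0.006861404167578973))
pole [ 0.355 -0.061  0.15 ] 0.0015
pole [ 0.354 -0.058  0.237] 0.0002
pole [ 0.352 -0.063  0.317] 0.0001
pole [ 0.347 -0.094  0.376] 0.0011
pole [ 0.338 -0.15   0.407] 0.0003
pole [ 0.319 -0.255  0.433] 0.0068
rim from scene [array([0.5586, 0.2225, 0.046 ]), array([0.5362, 0.2034, 0.046 ]), array([0.5141, 0.1846, 0.046 ])]
```

View pics/topc2.png

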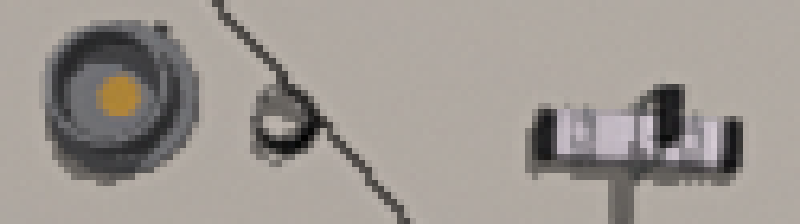

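The orange disc puts the cup floor at about (0.538, 0.206). The barrel lies along y with its centre near (0.52, -0.045), and the grip leans towards -y at about (0.52, -0.06, 0.095). The lamp post at (0.354, -0.06), up to 0.32 high, is close to the forearm's path. I start over high.

Call:
{"fn": "drive_tool", "kwargs": {"plan": [{"twist":[0,0,4],"travel":[10,-20,32],"fingers":1},{"twist":[0,0,8],"travel":[20,-40,64],"fingers":1},{"twist":[0,0,12],"travel":[32,-72,84],"fingers":1},{"twist":[0,0,15],"travel":[46,-106,100],"fingers":1},{"twist":[0,0,18],"travel":[60,-140,110],"fingers":1}]}}

```text
t: 0.52
tcp_pos: [0.3055, 0.5414, 0.3302]
orientation: [[-1.0, 0.027, 0.001], [0.027, 1.0, 0.001], [-0.001, 0.001, -1.0]]
force: [0.6, 0.3, -1.0]
gripper_width: 0.0926
gripper_force: 0.0
```

Call:
{"fn": "drive_tool", "kwargs": {"plan": [{"twist":[0,0,0],"travel":[18,-36,5],"fingers":1},{"twist":[0,0,0],"travel":[36,-72,10],"fingers":1},{"twist":[0,0,0],"travel":[54,-108,15],"fingers":1},{"twist":[0,0,0],"travel":[72,-144,20],"fingers":1},{"twist":[0,0,0],"travel":[90,-180,20],"fingers":1}]}}

```text
t: 0.93
tcp_pos: [0.3957, 0.3606, 0.3494]
orientation: [[-1.0, 0.031, 0.001], [0.031, 1.0, 0.001], [-0.001, 0.001, -1.0]]
force: [1.1, 0.5, -0.0]
gripper_width: 0.0932
gripper_force: 0.0
```

Call:
{"fn": "drive_tool", "kwargs": {"plan": [{"twist":[0,0,0],"travel":[14,-36,0],"fingers":1},{"twist":[0,0,0],"travel":[28,-72,0],"fingers":1},{"twist":[0,0,0],"travel":[42,-108,0],"fingers":1},{"twist":[0,0,0],"travel":[60,-144,0],"fingers":1},{"twist":[0,0,0],"travel":[80,-180,0],"fingers":1}]}}

```text
t: 1.35
tcp_pos: [0.4749, 0.1804, 0.3487]
orientation: [[-1.0, 0.03, -0.0], [0.03, 1.0, 0.0], [0.0, 0.0, -1.0]]
force: [1.5, 0.2, 0.3]
gripper_width: 0.0931
gripper_force: 0.0
```

Run:
```python
from h import *
print(readout.state()["qpos"], get_calibration("wrist"))
a=capture("scene"); c=get_calibration("wrist"); b=capture("wrist"); np.save("w1.npy",b)
cv2.imwrite("pics/both1.png",cv2.resize(np.hstack([a,b])[:,:,::-1],(800,300),interpolation=cv2.INTER_AREA))
```

```text
[-0.53987194  0.19635884  0.0792588   1.92334695 -0.01831816  1.02267786
  1.08811814] {'vertical_fov': 65.70646984690485, 'cx': 253.7156550772245, 'cy': 189.1347950967313, 'eye': array([0.40796021, 0.18325317, 0.51431236]), 'orientation': array([[ 3.00395740e-02,  9.69977437e-01,  2.41332543e-01],
       [ 9.99548301e-01, -2.93694157e-02, -6.37433531e-03],
       [ 9.04834342e-04,  2.41415015e-01, -9.70421543e-01]])}
```

View pics/both1.png

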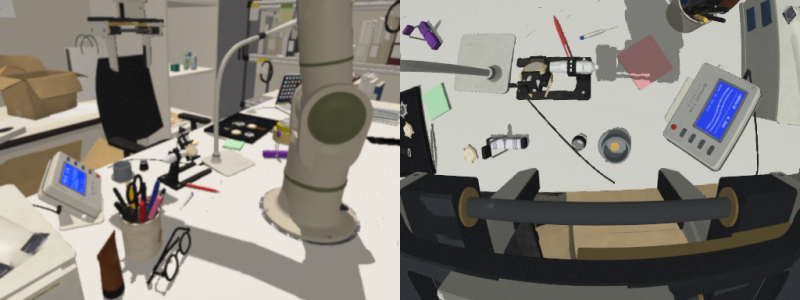

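The arm is clear of the lamp. In the wrist half, the light is at about (107,144), the loupe at (179,142) and the cup at (215,146), all in half-scale pixels. I measure these with the fisheye model.

```bash
cat >> h.py <<'E'
def wray(c,u,v):
    x,y=u-c["cx"],v-c["cy"]; r=np.hypot(x,y); t=r/f(c)
    return np.array(c["eye"]), np.array(c["orientation"])@np.array([np.sin(t)*x/r,np.sin(t)*y/r,np.cos(t)])
def wplane(c,u,v,z):
    e,d=wray(c,u,v); return e+d*(z-e[2])/d[2]
E
python3 - <<'E'
from h import *
c=get_calibration("wrist"); i=np.load("w1.npy"); g=cv2.cvtColor(i,cv2.COLOR_RGB2GRAY); hsv=cv2.cvtColor(i,cv2.COLOR_RGB2HSV)
m=((hsv[:,:,0]<25)&(hsv[:,:,0]>8)&(hsv[:,:,1]>130)).astype(np.uint8); m[:170]=0;m[210:]=0;m[:,:245]=0;m[:,310:]=0
u=np.argwhere(m>0)[:,::-1]; print("orange",u.mean(0),wplane(c,*u.mean(0),.010))
m=np.zeros_like(g); m[165:210,100:172]=(g[165:210,100:172]<70)
n,l,st,ce=cv2.connectedComponentsWithStats(m)
for j in range(1,n):
    if st[j,4]>8: print("dark",st[j],ce[j].round(1),wplane(c,*ce[j],.012).round(4),wplane(c,*ce[j],.096).round(4))
cv2.imwrite("pics/w1c.png",cv2.resize(i[160:220,100:312,::-1],(800,226),interpolation=cv2.INTER_CUBIC))
E
```

```text
orange [274.78571429 187.21428571] [0.53439008 0.21088052 0.01      ]
dark [105 176  13  27 206] [110.8 191.7] [ 0.5303 -0.0969  0.012 ] [ 0.5102 -0.0507  0.096 ]
dark [155 176   8  14 103] [158.5 182.4] [0.5168 0.0037 0.012 ] [0.499  0.0331 0.096 ]
```

View pics/w1c.png

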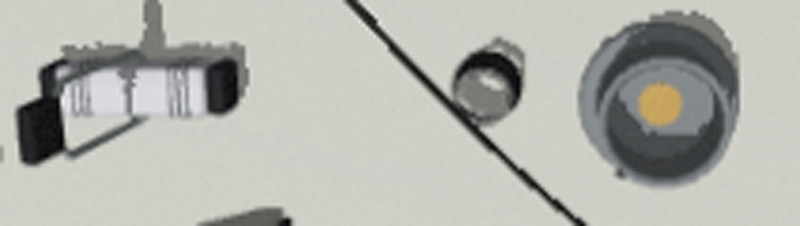

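Call:
{"fn": "drive_tool", "kwargs": {"plan": [{"twist":[0,0,0],"travel":[9,-38,0],"fingers":1},{"twist":[0,0,0],"travel":[18,-76,0],"fingers":1},{"twist":[0,0,0],"travel":[27,-114,0],"fingers":1},{"twist":[0,0,0],"travel":[36,-152,0],"fingers":1},{"twist":[0,0,0],"travel":[43,-190,0],"fingers":1}]}}

```text
t: 1.87
tcp_pos: [0.5182, -0.009, 0.3485]
orientation: [[-1.0, 0.03, 0.0], [0.03, 1.0, 0.0], [-0.0, 0.0, -1.0]]
force: [0.5, 0.1, 0.1]
gripper_width: 0.0928
gripper_force: 0.0
```

Call:
{"fn": "drive_tool", "kwargs": {"plan": [{"twist":[0,0,0],"travel":[0,-20,-20],"fingers":1},{"twist":[0,0,0],"travel":[0,-40,-40],"fingers":1},{"twist":[0,0,0],"travel":[0,-40,-60],"fingers":1},{"twist":[0,0,0],"travel":[0,-40,-80],"fingers":1},{"twist":[0,0,0],"travel":[0,-40,-80],"fingers":1}]}}

```text
t: 2.28
tcp_pos: [0.5161, -0.0475, 0.2654]
orientation: [[-1.0, 0.031, -0.006], [0.031, 1.0, -0.0], [0.006, -0.0, -1.0]]
force: [-0.3, 0.8, 0.9]
gripper_width: 0.0929
gripper_force: 0.0
```

Run:
```python
from h import *
s=readout.state();print(s["tcp_pos"],s["qpos"])
c=get_calibration("wrist"); i=capture("wrist"); a=capture("scene");np.save("w2.npy",i)
import pickle; pickle.dump(c,open("w2.pkl","wb"))
print(c["eye"])
cv2.imwrite("pics/both2.png",cv2.resize(np.hstack([a[:,100:],i[:,:]])[:,:,::-1],(800,332),interpolation=cv2.INTER_AREA))
```

```text
[ 0.5160813  -0.04748967  0.26535684] [-0.17316915  0.29959783  0.20188425  2.01972517 -0.07957122  0.83529871
  1.61347871]
[ 0.45005107 -0.04455167  0.43134464]
```

View pics/both2.png

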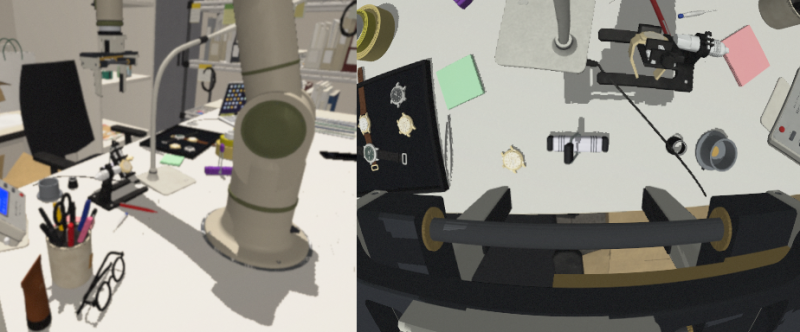

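The wrist half shows the light at (577,146), its grip at (569,150), and the loupe and cup to the right. The arm is clear of the lamp post. Next is a precise measurement of the grip and barrel.

Run:
```python
from h import *
import pickle
c=pickle.load(open("w2.pkl","rb")); i=np.load("w2.npy"); g=cv2.cvtColor(i,cv2.COLOR_RGB2GRAY); hsv=cv2.cvtColor(i,cv2.COLOR_RGB2HSV)
m=np.zeros_like(g); m[148:192,215:295]=(g[148:192,215:295]<70)
n,l,st,ce=cv2.connectedComponentsWithStats(m)
for j in range(1,n):
    if st[j,4]>8:
        x,y,w,h,_=st[j]; print("dark",st[j],ce[j].round(1),wplane(c,*ce[j],.018).round(4),wplane(c,*ce[j],.1).round(4), "bottom edge z.108",wplane(c,x+w/2-.5,y+h,.108).round(4))
m=((hsv[:,:,0]<25)&(hsv[:,:,0]>8)&(hsv[:,:,1]>130)).astype(np.uint8); m[:150]=0;m[200:]=0;m[:,:395]=0;m[:,445:]=0
u=np.argwhere(m>0)[:,::-1]; print("orange",u.mean(0),wplane(c,*u.mean(0),.010))
cv2.imwrite("pics/w2c.png",cv2.resize(i[145:195,210:300,::-1],(720,400),interpolation=cv2.INTER_NEAREST))
```

```text
dark [220 157   7  17 101] [222.7 164.9] [ 0.5139 -0.0901  0.018 ] [ 0.5013 -0.0811  0.1   ] bottom edge z.108 [ 0.5102 -0.0804  0.108 ]
dark [283 158   8  17 112] [286.7 165.9] [5.18e-01 1.00e-04 1.80e-02] [ 0.5046 -0.0087  0.1   ] bottom edge z.108 [ 0.5135 -0.0099  0.108 ]
dark [240 165  11  24 223] [244.6 176.9] [ 0.5321 -0.0599  0.018 ] [ 0.5159 -0.0568  0.1   ] bottom edge z.108 [ 0.5281 -0.0566  0.108 ]
orange [413.95744681 174.91489362] [0.53694418 0.20936103 0.01      ]
```

View pics/w2c.png

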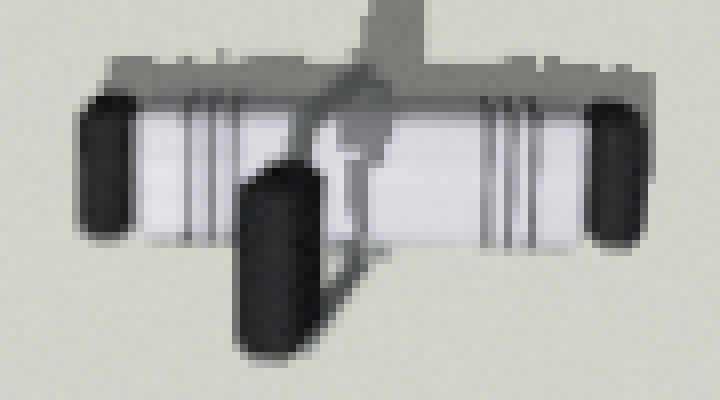

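Call:
{"fn": "drive_tool", "kwargs": {"plan": [{"twist":[2,0,0],"travel":[0,-2,-25],"fingers":1},{"twist":[4,0,0],"travel":[-1,-4,-50],"fingers":1},{"twist":[6,0,0],"travel":[-2,-6,-75],"fingers":1},{"twist":[8,0,0],"travel":[-2,-6,-100],"fingers":1},{"twist":[8,0,0],"travel":[-2,-6,-110],"fingers":1}]}}

```text
t: 2.8
tcp_pos: [0.5158, -0.0546, 0.1574]
orientation: [[-0.999, 0.033, -0.001], [0.032, 0.99, 0.14], [0.005, 0.14, -0.99]]
force: [0.2, -0.3, 0.5]
gripper_width: 0.0929
gripper_force: 0.0
```

Call:
{"fn": "drive_tool", "kwargs": {"plan": [{"twist":[0,0,0],"travel":[0,0,0],"fingers":1},{"twist":[0,0,0],"travel":[0,0,0],"fingers":1}]}}

```text
t: 2.97
tcp_pos: [0.5167, -0.0533, 0.1595]
orientation: [[-1.0, 0.03, 0.0], [0.03, 0.99, 0.139], [0.004, 0.139, -0.99]]
force: [0.0, -0.5, 0.2]
gripper_width: 0.0929
gripper_force: 0.0
```

Call:
{"fn": "drive_tool", "kwargs": {"plan": [{"twist":[0,0,0],"travel":[0,0,-20],"fingers":1},{"twist":[0,0,0],"travel":[0,0,-40],"fingers":1},{"twist":[0,0,0],"travel":[0,-1,-60],"fingers":1},{"twist":[0,0,0],"travel":[0,-1,-76],"fingers":1},{"twist":[0,0,0],"travel":[0,-1,-83],"fingers":1}]}}

```text
t: 3.38
tcp_pos: [0.5169, -0.0538, 0.0758]
orientation: [[-1.0, 0.029, 0.001], [0.029, 0.99, 0.139], [0.003, 0.139, -0.99]]
force: [-0.3, 0.4, 1.0]
gripper_width: 0.093
gripper_force: 0.0
```

Run:
```python
from h import *
s=readout.state();print(s["t"],s["tcp_pos"],s["force"],s["tau"])
i=capture("wrist"); a=capture("scene")
cv2.imwrite("pics/both3.png",cv2.resize(np.hstack([a[:,100:],i[:,:]])[:,:,::-1],(800,332),interpolation=cv2.INTER_AREA))
```

```text
3.3833 [ 0.51691431 -0.05376151  0.07577004] [-0.31545246  0.44195475  0.99588528] [ 5.63353195e-02 -6.18369627e+01  1.62339941e+00 -1.14757580e+01
 -2.30804002e-01  1.78810260e-01  5.16911584e-02]
```

View pics/both3.png

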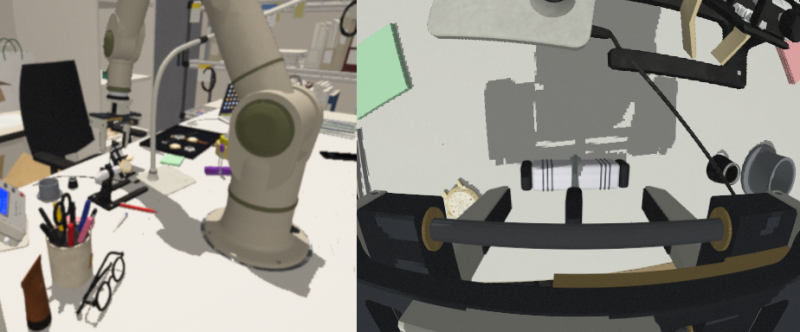

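The grip at (573,205) sits midway between the open fingers at (490,210) and (660,210), and nothing is touching. I close.

Call:
{"fn": "drive_tool", "kwargs": {"plan": [{"twist":[0,0,0],"travel":[0,0,0],"fingers":0},{"twist":[0,0,0],"travel":[0,0,0],"fingers":0},{"twist":[0,0,0],"travel":[0,0,0],"fingers":0},{"twist":[0,0,0],"travel":[0,0,0],"fingers":0},{"twist":[0,0,0],"travel":[0,0,0],"fingers":0}], "force": 30}}

```text
t: 3.9
tcp_pos: [0.5164, -0.0547, 0.0762]
orientation: [[-1.0, 0.03, 0.001], [0.03, 0.99, 0.139], [0.003, 0.139, -0.99]]
force: [1.1, -0.0, -0.5]
gripper_width: 0.0641
gripper_force: 0.0
```

Call:
{"fn": "drive_tool", "kwargs": {"plan": [{"twist":[0,0,0],"travel":[0,0,0],"fingers":0},{"twist":[0,0,0],"travel":[0,0,0],"fingers":0},{"twist":[0,0,0],"travel":[0,0,0],"fingers":0},{"twist":[0,0,0],"travel":[0,0,0],"fingers":0},{"twist":[0,0,0],"travel":[0,0,0],"fingers":0}]}}

```text
t: 4.32
tcp_pos: [0.516, -0.0547, 0.0756]
orientation: [[-1.0, 0.031, -0.0], [0.03, 0.99, 0.139], [0.004, 0.139, -0.99]]
force: [0.4, -0.1, -0.3]
gripper_width: 0.0309
gripper_force: 0.0
```

Call:
{"fn": "drive_tool", "kwargs": {"plan": [{"twist":[0,0,0],"travel":[0,0,0],"fingers":0},{"twist":[0,0,0],"travel":[0,0,0],"fingers":0},{"twist":[0,0,0],"travel":[0,0,0],"fingers":0},{"twist":[0,0,0],"travel":[0,0,0],"fingers":0},{"twist":[0,0,0],"travel":[0,0,0],"fingers":0}]}}

```text
t: 4.73
tcp_pos: [0.5161, -0.0547, 0.0756]
orientation: [[-1.0, 0.031, 0.0], [0.03, 0.99, 0.139], [0.004, 0.139, -0.99]]
force: [-0.1, -0.4, -0.6]
gripper_width: 0.0095
gripper_force: 30.0
```

Call:
{"fn": "drive_tool", "kwargs": {"plan": [{"twist":[0,0,0],"travel":[0,0,0],"fingers":0},{"twist":[0,0,0],"travel":[0,0,0],"fingers":0}]}}

```text
t: 4.9
tcp_pos: [0.516, -0.0547, 0.0756]
orientation: [[-1.0, 0.031, -0.0], [0.03, 0.99, 0.139], [0.004, 0.139, -0.99]]
force: [-0.2, 0.4, -0.9]
gripper_width: 0.0101
gripper_force: 30.0
```

Call:
{"fn": "drive_tool", "kwargs": {"plan": [{"twist":[0,0,0],"travel":[0,0,8],"fingers":0},{"twist":[-1,0,0],"travel":[0,0,20],"fingers":0},{"twist":[-2,0,0],"travel":[0,0,32],"fingers":0},{"twist":[-3,0,0],"travel":[0,0,46],"fingers":0},{"twist":[-4,0,0],"travel":[0,0,60],"fingers":0}]}}

```text
t: 5.32
tcp_pos: [0.5155, -0.0546, 0.1364]
orientation: [[-1.0, 0.031, -0.001], [0.031, 0.997, 0.069], [0.003, 0.069, -0.998]]
force: [0.4, 2.0, -2.8]
gripper_width: 0.0098
gripper_force: 30.0
```

Call:
{"fn": "drive_tool", "kwargs": {"plan": [{"twist":[-1,0,0],"travel":[0,0,16],"fingers":0},{"twist":[-2,0,0],"travel":[0,0,32],"fingers":0},{"twist":[-3,0,0],"travel":[0,0,48],"fingers":0},{"twist":[-4,0,0],"travel":[0,0,64],"fingers":0},{"twist":[-4,0,0],"travel":[0,0,80],"fingers":0}]}}

```text
t: 5.73
tcp_pos: [0.5155, -0.0539, 0.2167]
orientation: [[-1.0, 0.03, -0.001], [0.03, 1.0, -0.001], [0.001, -0.001, -1.0]]
force: [-0.2, 0.1, -2.7]
gripper_width: 0.0099
gripper_force: 30.0
```

Call:
{"fn": "drive_tool", "kwargs": {"plan": [{"twist":[0,0,0],"travel":[0,0,0],"fingers":0},{"twist":[0,0,0],"travel":[0,0,0],"fingers":0},{"twist":[0,0,0],"travel":[0,0,0],"fingers":0},{"twist":[0,0,0],"travel":[0,0,0],"fingers":0},{"twist":[0,0,0],"travel":[0,0,0],"fingers":0}]}}

```text
t: 6.15
tcp_pos: [0.5155, -0.0548, 0.2147]
orientation: [[-1.0, 0.031, -0.002], [0.031, 1.0, -0.0], [0.002, -0.0, -1.0]]
force: [-0.2, -0.6, -2.7]
gripper_width: 0.0098
gripper_force: 30.0
```

Call:
{"fn": "drive_tool", "kwargs": {"plan": [{"twist":[0,0,0],"travel":[0,0,0],"fingers":0},{"twist":[0,0,0],"travel":[0,0,0],"fingers":0},{"twist":[0,0,0],"travel":[0,0,0],"fingers":0},{"twist":[0,0,0],"travel":[0,0,0],"fingers":0},{"twist":[0,0,0],"travel":[0,0,0],"fingers":0}]}}

```text
t: 6.57
tcp_pos: [0.5161, -0.0547, 0.2156]
orientation: [[-1.0, 0.031, -0.0], [0.031, 1.0, -0.0], [0.0, -0.0, -1.0]]
force: [-0.2, -0.2, -3.3]
gripper_width: 0.0103
gripper_force: 30.0
```

Run:
```python
from h import *
i=capture("wrist"); a=capture("scene")
cv2.imwrite("pics/both4.png",np.hstack([cv2.resize(a[100:300,130:280],(300,400),interpolation=cv2.INTER_CUBIC),cv2.resize(i,(500,400),interpolation=cv2.INTER_AREA)])[:,:,::-1])
```

```text
(no output)
```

View pics/both4.png

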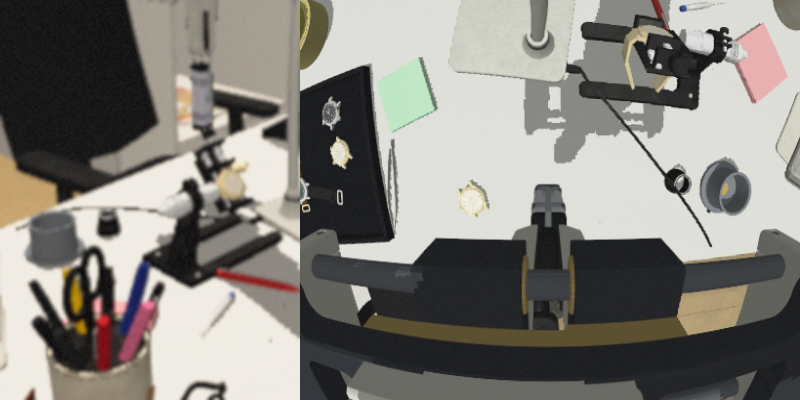

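The light hangs upright at (203,98), grip held at 10 mm and about 3 N. I've now viewed 11 pictures, one more than the limit of 10, so from here I go by numbers only. Next I carry it over to the cup.

Call:
{"fn": "drive_tool", "kwargs": {"plan": [{"twist":[0,0,0],"travel":[0,5,0],"fingers":0},{"twist":[0,0,0],"travel":[1,15,0],"fingers":0},{"twist":[0,0,0],"travel":[2,28,0],"fingers":0},{"twist":[0,0,0],"travel":[4,44,0],"fingers":0},{"twist":[0,0,0],"travel":[6,60,0],"fingers":0}]}}

```text
t: 7.08
tcp_pos: [0.5221, 0.0068, 0.2156]
orientation: [[-1.0, 0.031, 0.0], [0.031, 1.0, 0.0], [-0.0, 0.0, -1.0]]
force: [-0.2, -0.2, -3.0]
gripper_width: 0.0098
gripper_force: 30.0
```

Call:
{"fn": "drive_tool", "kwargs": {"plan": [{"twist":[0,0,0],"travel":[1,18,0],"fingers":0},{"twist":[0,0,0],"travel":[2,36,0],"fingers":0},{"twist":[0,0,0],"travel":[4,54,0],"fingers":0},{"twist":[0,0,0],"travel":[6,72,0],"fingers":0},{"twist":[0,0,0],"travel":[8,90,0],"fingers":0}]}}

```text
t: 7.5
tcp_pos: [0.5298, 0.0974, 0.2156]
orientation: [[-1.0, 0.03, -0.0], [0.03, 1.0, 0.0], [0.0, 0.0, -1.0]]
force: [-0.5, 0.2, -3.2]
gripper_width: 0.01
gripper_force: 30.0
```

Call:
{"fn": "drive_tool", "kwargs": {"plan": [{"twist":[0,0,0],"travel":[1,18,0],"fingers":0},{"twist":[0,0,0],"travel":[2,36,0],"fingers":0},{"twist":[0,0,0],"travel":[3,52,0],"fingers":0},{"twist":[0,0,0],"travel":[3,66,0],"fingers":0},{"twist":[0,0,0],"travel":[3,78,0],"fingers":0}]}}

```text
t: 7.92
tcp_pos: [0.5327, 0.1755, 0.2155]
orientation: [[-1.0, 0.029, -0.0], [0.029, 1.0, 0.0], [0.0, 0.0, -1.0]]
force: [0.6, -0.7, -3.7]
gripper_width: 0.0094
gripper_force: 30.0
```

Call:
{"fn": "drive_tool", "kwargs": {"plan": [{"twist":[0,0,0],"travel":[1,10,0],"fingers":0},{"twist":[0,0,0],"travel":[2,18,0],"fingers":0},{"twist":[0,0,0],"travel":[2,24,0],"fingers":0},{"twist":[0,0,0],"travel":[3,28,0],"fingers":0},{"twist":[0,0,0],"travel":[3,30,0],"fingers":0}]}}

```text
t: 8.33
tcp_pos: [0.5363, 0.2036, 0.2156]
orientation: [[-1.0, 0.031, 0.0], [0.031, 1.0, -0.0], [-0.0, -0.0, -1.0]]
force: [0.6, -0.5, -2.7]
gripper_width: 0.0097
gripper_force: 30.0
```

Call:
{"fn": "drive_tool", "kwargs": {"plan": [{"twist":[0,0,0],"travel":[0,4,0],"fingers":0},{"twist":[0,0,0],"travel":[0,5,0],"fingers":0},{"twist":[0,0,0],"travel":[0,5,0],"fingers":0},{"twist":[0,0,0],"travel":[0,5,0],"fingers":0},{"twist":[0,0,0],"travel":[0,5,0],"fingers":0}]}}

```text
t: 8.75
tcp_pos: [0.5361, 0.2079, 0.2156]
orientation: [[-1.0, 0.031, 0.0], [0.031, 1.0, -0.0], [-0.0, -0.0, -1.0]]
force: [-0.4, -0.5, -2.6]
gripper_width: 0.0099
gripper_force: 30.0
```

Call:
{"fn": "drive_tool", "kwargs": {"plan": [{"twist":[0,0,0],"travel":[0,0,0],"fingers":0},{"twist":[0,0,0],"travel":[0,0,0],"fingers":0},{"twist":[0,0,0],"travel":[0,0,0],"fingers":0},{"twist":[0,0,0],"travel":[0,0,0],"fingers":0},{"twist":[0,0,0],"travel":[0,0,0],"fingers":0}]}}

```text
t: 9.17
tcp_pos: [0.5361, 0.2083, 0.2156]
orientation: [[-1.0, 0.031, 0.0], [0.031, 1.0, 0.0], [-0.0, 0.0, -1.0]]
force: [0.3, 0.2, -2.9]
gripper_width: 0.0099
gripper_force: 30.0
```

Run:
```python
from h import *
d=get_calibration("scene"); a=capture("scene"); o=np.load("scene0.npy")
df=(np.abs(a.astype(int)-o).max(2)>40)
for z in (.2346,.1506,.1006,.046): print("exp",z,np.round(proj(d,[.536,.208,z]),1))
for v in range(120,226,6):
    w=np.where(df[v,120:200])[0]+120
    print(v,(w.min(),w.max(),len(w)) if len(w) else None)
# cup in scene0: row edges (grey, dark vs table)
g=cv2.cvtColor(o,cv2.COLOR_RGB2GRAY)
for v in (212,216,220): 
    w=np.where(g[v,135:185]<150)[0]+135; print("cup row",v,w.min(),w.max(),w)
```

```text
exp 0.2346 [147.  137.1]
exp 0.1506 [150.8 171.1]
exp 0.1006 [153.  190.1]
exp 0.046 [155.3 209.9]
120 (np.int64(133), np.int64(155), 21)
126 (np.int64(134), np.int64(156), 20)
132 (np.int64(135), np.int64(155), 18)
138 (np.int64(137), np.int64(156), 16)
144 (np.int64(139), np.int64(154), 16)
150 (np.int64(144), np.int64(152), 3)
156 (np.int64(141), np.int64(155), 15)
162 (np.int64(142), np.int64(155), 14)
168 (np.int64(143), np.int64(156), 14)
174 (np.int64(143), np.int64(156), 14)
180 (np.int64(145), np.int64(157), 13)
186 (np.int64(145), np.int64(157), 13)
192 None
198 None
204 None
210 None
216 None
222 None
cup row 212 143 184 [143 144 145 146 147 148 149 150 151 152 153 154 155 156 157 158 159 160
 161 162 163 164 165 166 167 179 180 181 182 183 184]
cup row 216 145 184 [145 146 147 148 149 150 151 152 153 154 155 156 157 158 159 160 161 162
 163 164 165 166 167 178 179 180 181 182 183 184]
cup row 220 145 169 [145 146 147 148 149 150 151 152 153 154 155 156 157 158 159 160 161 162
 163 164 165 166 167 168 169]
```

Call:
{"fn": "drive_tool", "kwargs": {"plan": [{"twist":[0,0,0],"travel":[-1,-1,-6],"fingers":0},{"twist":[0,0,0],"travel":[-1,-2,-15],"fingers":0},{"twist":[0,0,0],"travel":[-1,-2,-25],"fingers":0},{"twist":[0,0,0],"travel":[-1,-2,-34],"fingers":0},{"twist":[0,0,0],"travel":[-1,-2,-40],"fingers":0}]}}

```text
t: 9.63
tcp_pos: [0.5344, 0.2061, 0.1738]
orientation: [[-1.0, 0.031, -0.002], [0.031, 1.0, -0.001], [0.002, -0.001, -1.0]]
force: [0.5, 0.5, -3.8]
gripper_width: 0.0101
gripper_force: 30.0
```

Call:
{"fn": "drive_tool", "kwargs": {"plan": [{"twist":[0,0,0],"travel":[0,0,0],"fingers":0},{"twist":[0,0,0],"travel":[0,0,0],"fingers":0},{"twist":[0,0,0],"travel":[0,0,0],"fingers":0},{"twist":[0,0,0],"travel":[0,0,0],"fingers":0},{"twist":[0,0,0],"travel":[0,0,0],"fingers":0}]}}

```text
t: 10.05
tcp_pos: [0.5353, 0.2064, 0.176]
orientation: [[-1.0, 0.031, 0.001], [0.031, 1.0, 0.0], [-0.001, 0.0, -1.0]]
force: [-0.1, 0.3, -2.5]
gripper_width: 0.0098
gripper_force: 30.0
```

Run:
```python
from h import *
d=get_calibration("scene"); a=capture("scene"); o=np.load("scene0.npy")
p=readout.state()["tcp_pos"]; print(p)
df=(np.abs(a.astype(int)-o).max(2)>40)
for h in (-.084+.019,-.134+.019): print("exp",np.round(proj(d,np.array(p)+[0,0,h]),1))
for v in range(162,216,4):
    w=np.where(df[v,120:200])[0]+120
    print(v,(w.min(),w.max(),len(w)) if len(w) else None)
# wrist: barrel & cup rows
c=get_calibration("wrist"); i=capture("wrist"); g=cv2.cvtColor(i,cv2.COLOR_RGB2GRAY); np.save("w5.npy",i)
for v in range(120,260,10):
    print(v,"".join("#" if x<60 else "+" if x<130 else "-" if x<185 else "." for x in g[v,190:320:2]))
```

```text
[0.53524455 0.20643931 0.1760165 ]
exp [153.3 186.1]
exp [155.4 204.4]
162 (np.int64(144), np.int64(155), 11)
166 (np.int64(146), np.int64(155), 5)
170 (np.int64(154), np.int64(156), 3)
174 (np.int64(144), np.int64(158), 15)
178 (np.int64(145), np.int64(158), 14)
182 (np.int64(145), np.int64(158), 14)
186 (np.int64(146), np.int64(159), 14)
190 (np.int64(148), np.int64(159), 12)
194 (np.int64(147), np.int64(159), 10)
198 (np.int64(148), np.int64(160), 13)
202 (np.int64(148), np.int64(160), 13)
206 (np.int64(151), np.int64(156), 6)
210 None
214 None
120 ...............--------------------------------------------------
130 ................-------------------------------------------------
140 ..................--.............-----------------..........-----
150 .....................++--+++++++++++++++++-------................
160 ###.-.............----++---++--+++++++++++++++--.................
170 +####...........-----+++-----...+++++++++++++++-.................
180 #+..............---++++++-+++++++++++++----++---.................
190 ..................--++++++++++++++++++++++++--...................
200 ##...................-+++++++++++++++++++--......................
210 .....##-..............-########+++#######........................
220 ...........##+...-+++++++++###########+++++++++-.................
230 #########+++++#++++++++++++###########+++++++++++##+++++#########
240 #####################+++++#############+++++#####################
250 ###################+++++++#############++++++####################
```

Call:
{"fn": "drive_tool", "kwargs": {"plan": [{"twist":[0,0,0],"travel":[-2,0,-5],"fingers":0},{"twist":[0,0,0],"travel":[-2,0,-12],"fingers":0},{"twist":[0,0,0],"travel":[-2,0,-20],"fingers":0},{"twist":[0,0,0],"travel":[-2,0,-28],"fingers":0},{"twist":[0,0,0],"travel":[-2,0,-34],"fingers":0}]}}

```text
t: 10.57
tcp_pos: [0.5327, 0.2062, 0.1402]
orientation: [[-1.0, 0.031, -0.001], [0.031, 1.0, -0.001], [0.001, -0.001, -1.0]]
force: [0.6, -0.3, -3.9]
gripper_width: 0.0099
gripper_force: 30.0
```

Call:
{"fn": "drive_tool", "kwargs": {"plan": [{"twist":[0,0,0],"travel":[0,0,-3],"fingers":0},{"twist":[0,0,0],"travel":[0,0,-6],"fingers":0},{"twist":[0,0,0],"travel":[0,0,-9],"fingers":0},{"twist":[0,0,0],"travel":[0,0,-11],"fingers":0},{"twist":[0,0,0],"travel":[0,0,-12],"fingers":0}]}}

```text
t: 10.98
tcp_pos: [0.5331, 0.2063, 0.1294]
orientation: [[-1.0, 0.031, 0.0], [0.031, 1.0, -0.0], [-0.0, -0.0, -1.0]]
force: [-0.7, -0.4, -2.9]
gripper_width: 0.0094
gripper_force: 30.0
```

Call:
{"fn": "drive_tool", "kwargs": {"plan": [{"twist":[0,0,0],"travel":[0,0,0],"fingers":0},{"twist":[0,0,0],"travel":[0,0,0],"fingers":0},{"twist":[0,0,0],"travel":[0,0,0],"fingers":0}]}}

```text
t: 11.23
tcp_pos: [0.5332, 0.2064, 0.1298]
orientation: [[-1.0, 0.031, 0.0], [0.031, 1.0, 0.0], [-0.0, 0.0, -1.0]]
force: [0.4, 0.7, -3.9]
gripper_width: 0.0097
gripper_force: 30.0
```

Still hanging free at -3 N, with no rim contact. I creep down to the floor.

Call:
{"fn": "drive_tool", "kwargs": {"plan": [{"twist":[0,0,0],"travel":[0,0,-1],"fingers":0},{"twist":[0,0,0],"travel":[0,0,-2],"fingers":0},{"twist":[0,0,0],"travel":[0,0,-3],"fingers":0},{"twist":[0,0,0],"travel":[0,0,-3],"fingers":0},{"twist":[0,0,0],"travel":[0,0,-3],"fingers":0}]}}

```text
t: 11.65
tcp_pos: [0.533, 0.2063, 0.1265]
orientation: [[-1.0, 0.031, -0.0], [0.031, 1.0, -0.0], [0.0, -0.0, -1.0]]
force: [0.4, -0.6, -2.9]
gripper_width: 0.0096
gripper_force: 30.0
```

Call:
{"fn": "drive_tool", "kwargs": {"plan": [{"twist":[0,0,0],"travel":[0,0,-1],"fingers":0},{"twist":[0,0,0],"travel":[0,0,-1],"fingers":0},{"twist":[0,0,0],"travel":[0,0,-1],"fingers":0}]}}

```text
t: 11.9
tcp_pos: [0.533, 0.2063, 0.1256]
orientation: [[-1.0, 0.031, -0.0], [0.031, 1.0, -0.0], [0.0, -0.0, -1.0]]
force: [-0.3, 0.9, -3.4]
gripper_width: 0.0099
gripper_force: 30.0
```

Call:
{"fn": "drive_tool", "kwargs": {"plan": [{"twist":[0,0,0],"travel":[0,0,-1],"fingers":0},{"twist":[0,0,0],"travel":[0,0,-1],"fingers":0},{"twist":[0,0,0],"travel":[0,0,-1],"fingers":0}]}}

```text
t: 12.15
tcp_pos: [0.533, 0.2063, 0.1246]
orientation: [[-1.0, 0.031, -0.0], [0.031, 1.0, -0.0], [0.0, -0.0, -1.0]]
force: [-0.1, 0.6, -3.3]
gripper_width: 0.0099
gripper_force: 30.0
```

Call:
{"fn": "drive_tool", "kwargs": {"plan": [{"twist":[0,0,0],"travel":[0,0,-1],"fingers":0},{"twist":[0,0,0],"travel":[0,0,-1],"fingers":0},{"twist":[0,0,0],"travel":[0,0,-1],"fingers":0}]}}

```text
t: 12.4
tcp_pos: [0.5334, 0.2066, 0.1242]
orientation: [[-1.0, 0.031, 0.001], [0.031, 1.0, 0.001], [-0.001, 0.001, -1.0]]
force: [-1.3, 0.6, 4.1]
gripper_width: 0.0099
gripper_force: 30.0
```

Call:
{"fn": "drive_tool", "kwargs": {"plan": [{"twist":[0,0,0],"travel":[0,0,-0.5],"fingers":0},{"twist":[0,0,0],"travel":[0,0,-1],"fingers":0},{"twist":[0,0,0],"travel":[0,0,-1],"fingers":0}]}}

```text
t: 12.65
tcp_pos: [0.5339, 0.2067, 0.124]
orientation: [[-1.0, 0.031, 0.002], [0.031, 1.0, 0.001], [-0.002, 0.001, -1.0]]
force: [-2.2, -0.7, 14.9]
gripper_width: 0.0099
gripper_force: 30.0
```

Floor contact came at TCP z 0.124, just where it was expected. I ease off the load and release.

Call:
{"fn": "drive_tool", "kwargs": {"plan": [{"twist":[0,0,0],"travel":[0,0,1],"fingers":0},{"twist":[0,0,0],"travel":[0,0,1.3],"fingers":0},{"twist":[0,0,0],"travel":[0,0,1.3],"fingers":0}], "force": 8}}

```text
t: 12.9
tcp_pos: [0.5332, 0.2063, 0.124]
orientation: [[-1.0, 0.031, 0.0], [0.031, 1.0, -0.0], [-0.0, -0.0, -1.0]]
force: [-0.8, 0.2, 2.7]
gripper_width: 0.01
gripper_force: 8.0
```

Call:
{"fn": "drive_tool", "kwargs": {"plan": [{"twist":[0,0,0],"travel":[0,0,0],"fingers":0.2},{"twist":[0,0,0],"travel":[0,0,0],"fingers":0.3},{"twist":[0,0,0],"travel":[0,0,0],"fingers":0.5},{"twist":[0,0,0],"travel":[0,0,0],"fingers":0.5},{"twist":[0,0,0],"travel":[0,0,0],"fingers":0.5}]}}

```text
t: 13.32
tcp_pos: [0.5331, 0.2063, 0.1238]
orientation: [[-1.0, 0.031, -0.0], [0.031, 1.0, -0.0], [0.0, -0.0, -1.0]]
force: [0.3, 0.2, -0.1]
gripper_width: 0.0384
gripper_force: 0.0
```

Call:
{"fn": "drive_tool", "kwargs": {"plan": [{"twist":[0,0,0],"travel":[0,0,0],"fingers":0.6},{"twist":[0,0,0],"travel":[0,0,0],"fingers":0.6},{"twist":[0,0,0],"travel":[0,0,0],"fingers":0.6},{"twist":[0,0,0],"travel":[0,0,0],"fingers":0.6},{"twist":[0,0,0],"travel":[0,0,0],"fingers":0.6}]}}

```text
t: 13.73
tcp_pos: [0.5331, 0.2063, 0.1239]
orientation: [[-1.0, 0.031, 0.0], [0.031, 1.0, -0.0], [-0.0, -0.0, -1.0]]
force: [0.1, 0.2, -0.1]
gripper_width: 0.0556
gripper_force: 0.0
```

Call:
{"fn": "drive_tool", "kwargs": {"plan": [{"twist":[0,0,0],"travel":[0,0,6],"fingers":0.6},{"twist":[0,0,0],"travel":[0,0,18],"fingers":0.6},{"twist":[0,0,0],"travel":[0,0,36],"fingers":0.6},{"twist":[0,0,0],"travel":[0,0,60],"fingers":0.6},{"twist":[0,0,0],"travel":[0,0,90],"fingers":0.6}]}}

```text
t: 14.15
tcp_pos: [0.5323, 0.2059, 0.2142]
orientation: [[-1.0, 0.031, -0.002], [0.031, 1.0, -0.001], [0.002, -0.001, -1.0]]
force: [-0.2, 0.6, -1.3]
gripper_width: 0.0556
gripper_force: 0.0
```

Call:
{"fn": "drive_tool", "kwargs": {"plan": [{"twist":[0,0,0],"travel":[0,0,25],"fingers":0.6},{"twist":[0,0,0],"travel":[0,0,45],"fingers":0.6},{"twist":[0,0,0],"travel":[0,0,60],"fingers":0.6},{"twist":[0,0,0],"travel":[0,0,60],"fingers":0.6},{"twist":[0,0,0],"travel":[0,0,60],"fingers":0.6}]}}

```text
t: 14.57
tcp_pos: [0.5332, 0.2064, 0.2748]
orientation: [[-1.0, 0.031, 0.002], [0.031, 1.0, 0.001], [-0.002, 0.001, -1.0]]
force: [0.9, 0.4, 0.4]
gripper_width: 0.0556
gripper_force: 0.0
```

Run:
```python
from h import *
d=get_calibration("scene"); a=capture("scene"); o=np.load("scene0.npy")
df=(np.abs(a.astype(int)-o).max(2)>40)
for z in (.144,.11,.06,.046): print("exp",z,np.round(proj(d,[.534,.2065,z]),1))
for v in range(160,216,4):
    w=np.where(df[v,120:200])[0]+120
    print(v,(w.min(),w.max(),len(w)) if len(w) else None)
print("loupe change",df[196:222,174:196].sum())
s=readout.state();print(s["t"],s["tcp_pos"],s["force"])
```

```text
exp 0.144 [152.2 173.7]
exp 0.11 [153.6 186.7]
exp 0.06 [155.7 205. ]
exp 0.046 [156.2 209.9]
160 None
164 None
168 None
172 None
176 None
180 (np.int64(149), np.int64(149), 1)
184 (np.int64(148), np.int64(157), 4)
188 (np.int64(156), np.int64(158), 3)
192 (np.int64(149), np.int64(160), 11)
196 (np.int64(148), np.int64(160), 12)
200 (np.int64(150), np.int64(160), 10)
204 (np.int64(149), np.int64(161), 10)
208 (np.int64(150), np.int64(156), 7)
212 (np.int64(150), np.int64(161), 12)
loupe change 0
14.6167 [0.53277141 0.20628109 0.27380431] [ 0.70407384 -0.6315731   0.2057474 ]
```

The barrel stands upright in the cup, with its rows and columns as expected. The loupe has not changed, and the gripper is well clear.

```bash
python3 -c "
from plant import manip; print(manip.finish_job())"
```

```text
the job is handed in; nothing more can be done
None
```

The light is standing upright in the charging cup, released from contact with the floor and handed in at about 14.6 s. The loupe is unmoved and the gripper is well clear. I viewed 11 pictures, one over the limit of 10, and no verdict came back at hand-in.

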